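# Open the sprung mould box and clip the probe clamp onto its plate

### The job

Lift the lip of the mould box's lid past its balance point so that its springs swing it right back and hold it open. Then squeeze the sprung clip off its parking stand, bring it handles-up with its jaws open over the rimmed plate standing in the box, press it down gently until the rim meets the clip's throat, and let it close beneath the rim near the middle of the plate. Do not disturb the loose aluminium bracket at the back of the bench.

Things in the scene. Friction and masses are not known exactly. Their poses are not given: they have to be found in the camera images.
- box: Mould box: grey sheet-steel box fixed to the bench, 240 mm along its x, 200 mm along its y, 115 mm high, walls 5 mm, open on top under a bare-metal lid. Origin: centre of its underside; z up. The lid's hinge runs along x on the +y wall; the lid's lip overhangs the -y wall. A rimmed steel plate stands upright inside.
- plate_line (a point): Point level with the tops of the box walls, straight above the middle of the rimmed plate; axes as the box's. The fixed plate: 150 mm along x, 4 mm thick, its top edge a round-topped rim 12 mm thick and 12 mm tall. How high it stands differs and is not measured: the rim's top is 8 to 40 mm below this point, so feel for it with the clip. Pressed, it yields 1 mm per 8 N.
- lid (a joint): Lid hinge angle (rad): 0 shut, 1.75 open at its stop, leaning 10 degrees back beyond upright. Bare-metal lid 240 x 200 x 6 mm, 0.8 kg. Balance point about 0.75 rad: below it the lid falls shut, above it its springs swing it open by themselves within 3 s. Lifting at the lip takes under 5 N.
- lid_lip (a point): Middle of the outer lower edge of the lid's lip, moving with the lid. The lip is a flat tongue 140 mm wide along the box's x, 6 mm thick, standing out 35 mm beyond the box's -y wall; with the lid shut its underside is 115 mm above the bench, free space beneath it.
- lid_hinge (a point): Middle of the lid's hinge line (fixed), which runs along the box's x, 115 mm above the bench; the lip's edge is 235 mm from it. Opening raises the lip and swings it over to +y of the box.
- stand: Parking stand fixed to the bench: base 100 x 90 x 12 mm and an upright 4 mm aluminium plate, 70 mm along the stand's x, its plain top edge 75 mm above the bench. Origin: centre of the underside. The clip starts clipped astride the middle of this plate, its axes parallel to the stand's.
- clip_grip (a point): Sprung steel clip like a big clothes peg, jaws down: 0.2 kg, 96 mm tall, 26 mm along its x. Point midway between its two handles, half-way up; z up through the handles, y the line along which handles and jaws move. Handles reach 20 mm above and below it, at rest 54 mm over their outsides here, 67 mm at the top; 16 N a side squeezes them to their stop, almost parallel, 28 mm over all.
- clip_throat (a point): The clip's throat, 48 mm below clip_grip on its centre line: flat underside of the pivot block that meets the edge. The hooked jaw tips lie 18 to 28 mm below it; squeezed to the stop they stand about 24 mm apart. They close on the thin plate beneath a 12 mm rim only if the throat is within about 5 mm of the rim's top; higher, they catch on the rim itself.
- clip_left (a joint): Opening angle of the clip's +y half (rad); the other half mirrors it. -0.05 shut on nothing, 0 gripping a 4 mm plate, about 0.13 gripping a 12 mm rim, 0.34 fully open.
- bracket: Loose folded aluminium bracket standing at the back of the bench, 100 x 160 mm over its flanges and 72 mm high, a trough with sloping sides and a rubber pad in its floor; 0.35 kg; to be left alone. Origin: centre of its underside.

How it is judged:
By the outcome, as a careful person would: the job done as asked, in the order asked, and still so for the second after the job is handed in, with the robot touching nothing.
It also fails if it takes over 58 s, if anything falls off the work surface, if the arm or the gripper's body presses on something with over 40 N, if the wrist force passes 120 N, or if a joint passes its speed limit or range.

### The arm

A 6-joint arm with a two-finger parallel gripper is mounted at the origin on the work surface. World frame = base frame: x ahead of the robot, y to its left, z up, the work surface at z = 0. Lengths are in m, angles in degrees, forces in N, time in s.
With the tool pointing down it reaches from about 0.375 to 0.9 m from the base axis. Payload 3.1 kg.
Tool frame: the origin (TCP) lies where the fingers leave the gripper's body, on its centre line; the fingertips stand 70 mm ahead of it and the grasp point (between the pads) lies 51 mm ahead of it; z points along the fingers, y is the line along which they close (so a half turn about z gives the same grasp; the last joint's range is limited). The gripper opens to 87 mm and grips with 3 to 60 N. Pads are 19 mm wide; open, the fingers measure 117 mm over their backs; the gripper's body (75 mm by 190 mm) begins 51 mm behind the grasp point.
Start: joints at [59.845, 30.224, 82.088, -0, 67.689, -10.227], TCP at [0.213, 0.588, 0.292] pointing down, gripper open.
Joint ranges: [-176.69, 176.69], [-43.24, 126.21], [12.49, 139.97], [-82, 262], [0, 151.66], [-163.58, 163.58]. Speed limits (degrees/s): [159.86, 159.86, 180, 180, 180, 180].

### API

Orientations are given as a 3x3 rotation matrix whose columns are the frame's x, y, z axes.
In Python, from rig import readout, capture, calibration, bot, look_for gives the robot as it stands. The module is installed in compiled form; this text tells all that it offers.
- The arm moves only by the shell command python3 -m pendant 'ROWS'. ROWS is JSON, a list of rows, each a list of 7 numbers: the shift along the tool's x, y, z normalised to -1 to 1, where 1 is 200 mm, then the turn, a rotation vector about the tool's x, y, z normalised to -1 to 1, where 1 is 180 degrees, then the closure, from -1 (fully open) to 1 (shut). In form: [[dx, dy, dz, ax, ay, az, grip], ...]. A call has 1 to 8 rows; each row is the pose to reach, as a shift and turn from the pose commanded when the call began, along the tool's axes at that moment, turning the shorter way round; what a row does not reach only later rows make up. A row lasts 1/10 s, in which the tool goes at most 50 mm and 8.59 degrees, less where a joint would pass 70% of its speed; a pose out of reach is approached as far as the arm can. A call with a number of a shift or a turn outside -1 to 1 is refused whole. A call with a gripper value outside its range is refused whole. The fingers move at their own pace and stop on an object; the grip force is fixed at half the most. Time passes only in rows, so rows that repeat a pose let the fingers close. It gives the time, the measured TCP pose, the force, the opening and the grip force at its end, in the units of the state.
- readout.read_state(): the state, without advancing time (a new reading comes with each control period).
- capture(name): name is "side" or "top" or "wrist"; returns (picture, depth): 384x512x3 uint8, red, green, blue; 384x512 float32, m along the optical axis (not along the pixel's ray), 0 where there is no reading.
- calibration(name): a dict with "mtx" (3x3 intrinsics, pixels), "T" (4x4, takes a point from camera to world coordinates); the wrist camera has in their place "mount" (4x4, takes a point from camera to tool coordinates, whose origin is the TCP and whose axes are the flange's). Camera axes: x right, y down, z forward; pixel columns grow to the right and rows downward; lengths in m; the calibration is good to about 2 mm. A picture is of the moment at which its call begins: read the wrist's pose just before it. calibration takes no time and is no camera call.
- bot.hand_in(): hands the job in; it is judged then, once.
Trained networks look in the newest picture that a camera, given by its name, has taken for a name from the list of things; names that differ only in an ending like _2 or _b are one class to them, and where a whole thing is asked for, a point or a joint stands for the part that bears it (a point fixed in the world has none). Each returns a list of dicts, best first, with "conf" (0 to 1); they miss things now and then, are a little off and sometimes report something else, mostly with a low value. They report only what shows in the picture. A call takes as long as a camera call.
- look_for(thing, camera): "extent" ([left, top, right, bottom] in pixels, round what is visible of it).
The state is a dict: "time_s": time; "joint_positions": joint angles; "qvel": joint speeds; "tau": joint torques, N m; "position": TCP position; "tcp_rot": TCP orientation; "force": force on the tool from outside, world axes, zero at the start; "moment": the same for the moment, N m; "opening": opening from 0.0 (shut) to 1.0 (fully open); "grasp_force": force on a finger pad.
Only numpy, scipy, OpenCV 4.12 (cv2) and the standard library are available. Lean on these libraries where they do the work, as an engineer would, in place of code of your own. Each camera call takes 0.05 s, during which the arm holds its last target. There are 200 camera calls.

## Working session

There is one attempt and no reset: what is moved stays moved. The work goes in short steps, Python scripts to look and compute and a shell command to move; the robot and the scene stay as the last step left them, time stands still between calls to the robot, and variables do not carry over. Pictures are saved under pics/ and viewed, at most 10 in all, crops included, and the job is handed in when it is done.

```bash
mkdir -p pics
python3 - <<'E'
from rig import *
import cv2,numpy as np
s=readout.read_state();print(s['time_s'],s['position'],np.round(s['tcp_rot'],3).tolist(),s['force'],s['opening'])
ims=[]
for c in("top","side"):
    im,d=capture(c);ims.append(im);np.savez(f'{c}.npz',im=im,d=d)
    k=calibration(c);print(c,np.round(k['mtx'],1).tolist(),np.round(k['T'],3).tolist())
    for t in("box","lid","stand","clip_grip","bracket"):
        r=look_for(t,c);print(t,[(round(x['conf'],2),np.round(x['extent']).tolist()) for x in r[:2]])
v=np.hstack(ims);cv2.imwrite('pics/a.png',cv2.resize(v[:,:,::-1],(800,300)))
E
```

```text
0.0 [0.21270823 0.58708071 0.29124638] [[-0.94, 0.341, -0.001], [0.341, 0.94, -0.002], [0.0, -0.002, -1.0]] [0.1213328  0.41122963 0.564274  ] 0.9978432108586126
top [[378.3, 0.0, 254.5], [0.0, 378.3, 199.9], [0.0, 0.0, 1.0]] [[0.029, -0.992, 0.123, 0.49], [-1.0, -0.029, 0.006, -0.055], [-0.002, -0.123, -0.992, 0.923], [0.0, 0.0, 0.0, 1.0]]
box [(0.89, [108.0, 146.0, 232.0, 274.0])]
lid [(0.73, [111.0, 146.0, 240.0, 271.0])]
stand [(0.76, [344.0, 236.0, 383.0, 280.0]), (0.37, [107.0, 143.0, 235.0, 271.0])]
clip_grip [(0.62, [365.0, 253.0, 399.0, 268.0])]
bracket []
side [[432.2, 0.0, 251.7], [0.0, 432.2, 188.4], [0.0, 0.0, 1.0]] [[0.997, -0.049, 0.063, 0.524], [-0.078, -0.763, 0.641, -0.648], [0.016, -0.644, -0.765, 0.839], [0.0, 0.0, 0.0, 1.0]]
box [(0.85, [187.0, 106.0, 293.0, 201.0])]
lid [(0.87, [187.0, 105.0, 289.0, 178.0])]
stand [(0.24, [189.0, 284.0, 210.0, 332.0])]
clip_grip [(0.91, [190.0, 284.0, 212.0, 330.0])]
bracket [(0.67, [296.0, 232.0, 353.0, 306.0])]
```

View pics/a.png

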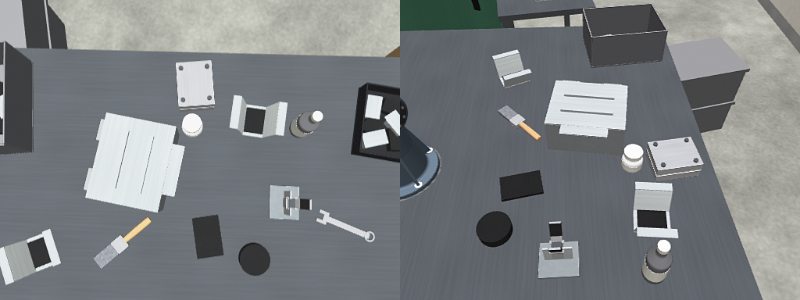

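The views show the box at top px (170,208), lip facing right (world -y), and the clip on its stand at top px (372,260). Brackets are at about (330,150) and (38,330), so I'll keep clear of both. Next I'll measure from depth.

```bash
cat > h.py <<'E'
import numpy as np,cv2
from rig import *
def cloud(c,d,T=None):
    k=calibration(c);K=k['mtx'];T=k['T'] if T is None else T
    v,u=np.mgrid[:d.shape[0],:d.shape[1]]
    p=np.stack([(u-K[0][2])/K[0][0]*d,(v-K[1][2])/K[1][1]*d,d],-1)
    return p@np.array(T)[:3,:3].T+np.array(T)[:3,3]
E
python3 - <<'E'
from h import *
for c in("top","side"):
    z=np.load(c+'.npz');P=cloud(c,z['d']);ok=z['d']>0
    e=dict(top=((90,250,130,290),(335,410,228,290)),side=((180,300,95,185),(175,235,270,360)))[c]
    def sub(b): 
        m=np.zeros(ok.shape,bool);m[b[2]:b[3],b[0]:b[1]]=1;return m&ok
    m=sub(e[0])&(abs(P[...,2]-.121)<.008)
    q=P[m];print(c,'lid n',len(q),'z',np.median(q[:,2]))
    r=cv2.minAreaRect(q[:,:2].astype(np.float32));print(r);print(cv2.boxPoints(r).round(4).tolist())
    n,lab=cv2.connectedComponents(m.astype(np.uint8));
    h=cv2.approxPolyDP(cv2.convexHull((q[:,:2]*1000).astype(np.float32)),6,True);print('hull',h.reshape(-1,2).round().tolist())
    for lo,hi in((.006,.018),(.065,.082),(.085,.1),(.1,.12),(.12,.15)):
        q=P[sub(e[1])&(P[...,2]>lo)&(P[...,2]<hi)]
        if len(q)>3:
            r=cv2.minAreaRect(q[:,:2].astype(np.float32));print(lo,hi,len(q),np.round(np.median(q,0),4),'rect',np.round(r[0],4),np.round(r[1],4),round(r[2],1))
E
```

```text
top lid n 11260 z 0.12123260686139004
((0.5685405731201172, 0.12293151766061783), (0.2475251704454422, 0.240304633975029), 80.05040740966797)
[[0.42879998683929443, 0.021800000220537186], [0.6654999852180481, -0.019700000062584877], [0.708299994468689, 0.2240999937057495], [0.4715999960899353, 0.2655999958515167]]
hull [[703.0, 210.0], [669.0, 231.0], [496.0, 261.0], [469.0, 253.0], [436.0, 57.0], [480.0, 13.0], [613.0, -10.0], [670.0, 16.0]]
0.006 0.018 1206 [ 0.4676 -0.3006  0.0127] rect [ 0.4725 -0.3428] [0.1629 0.1101] 87.7
0.065 0.082 84 [ 0.4683 -0.3117  0.0744] rect [ 0.4696 -0.3089] [0.0247 0.0673] 77.7
0.085 0.1 177 [ 0.4688 -0.3175  0.0911] rect [ 0.4692 -0.3131] [0.0325 0.0317] 1.6
0.1 0.12 86 [ 0.4691 -0.3312  0.1103] rect [ 0.4688 -0.3311] [0.0085 0.0273] 85.2
0.12 0.15 183 [ 0.4692 -0.3376  0.1417] rect [ 0.4698 -0.3138] [0.0667 0.0278] 87.9
side lid n 6253 z 0.12038284430520652
((0.5664297342300415, 0.12348473072052002), (0.24871233105659485, 0.24015399813652039), 80.26426696777344)
[[0.4271000027656555, 0.021199999377131462], [0.6636999845504761, -0.01940000057220459], [0.7057999968528748, 0.2257000058889389], [0.4690999984741211, 0.266400009393692]]
hull [[702.0, 213.0], [686.0, 228.0], [471.0, 256.0], [436.0, 55.0], [479.0, 14.0], [610.0, -10.0], [668.0, 16.0]]
0.006 0.018 1678 [ 0.4698 -0.327   0.0116] rect [ 0.4673 -0.3118] [0.0908 0.1002] 89.1
0.065 0.082 133 [ 0.4753 -0.3132  0.0729] rect [ 0.4675 -0.3142] [0.0687 0.0253] 0.5
0.085 0.1 205 [ 0.468  -0.3036  0.0906] rect [ 0.4675 -0.3126] [0.0363 0.0332] 89.1
0.1 0.12 148 [ 0.4682 -0.2936  0.1098] rect [ 0.4669 -0.3128] [0.0491 0.0283] 87.4
0.12 0.15 278 [ 0.4679 -0.2873  0.1378] rect [ 0.4677 -0.3108] [0.0679 0.0281] 89.4
```

```bash
cat >> h.py <<'E'
from scipy.spatial.transform import Rotation as Ro
def plan(p,R=None):
    s=readout.read_state();Rc=np.array(s['tcp_rot']);d=Rc.T@(np.array(p)-s['position'])
    a=Ro.from_matrix(Rc.T@R).as_rotvec() if R is not None else np.zeros(3)
    print('shift',np.round(d/.2,3),'turn',np.round(a/np.pi,3),'rows',np.linalg.norm(d)/.05,np.degrees(np.linalg.norm(a))/8.59)
def down(yaw,tilt=0):  # tool y at heading yaw, tool z leaning towards tool y by tilt (deg)
    c,s=np.cos(np.radians(yaw)),np.sin(np.radians(yaw));y=np.array([c,s,0]);z=np.array([0,0,-1.]);t=np.radians(tilt)
    Z=np.cos(t)*z+np.sin(t)*y;Y=np.cos(t)*y-np.sin(t)*z
    return np.stack([np.cross(Y,Z),Y,Z],1)
E
python3 - <<'E'
from h import *
k=calibration('wrist');print(np.round(k['mount'],3).tolist())
plan([.529,-.098,.29],down(80))
E
python3 -m pendant '[[-0.885,-0.893,0,0,0,0,1],[-0.885,-0.893,0,0,0,0,1],[-0.885,-0.893,0,0,0,0,1],[-0.885,-0.893,0,0,0,0,1],[-0.885,-0.893,0,0,0,0,1],[-0.885,-0.893,0,0,0,0,1]]'
python3 -m pendant '[[-0.885,-0.893,0,0,0,0,1],[-0.885,-0.893,0,0,0,0,1],[-0.885,-0.893,0,0,0,0,1],[-0.885,-0.893,0,0,0,0,1],[-0.885,-0.893,0,0,0,0,1],[-0.885,-0.893,0,0,0,0,1]]'
python3 - <<'E'
from h import *
plan([.529,-.098,.25],down(80,50))
E
```

```text
[[0.0, -0.969, -0.247, 0.068], [1.0, 0.0, -0.001, -0.0], [0.001, -0.247, 0.969, -0.092], [0.0, 0.0, 0.0, 1.0]]
shift [-2.654 -2.684  0.011] turn [-0.     0.    -0.055] rows 15.098023673899693 1.1555635465578489
time_s: 1.2
position: [0.3203, 0.355, 0.2924]
tcp_rot: [[-0.938, 0.347, -0.0], [0.347, 0.938, -0.002], [-0.001, -0.002, -1.0]]
force: [-0.0, -0.2, 0.2]
opening: 0.538
grasp_force: 0.0
time_s: 1.8
position: [0.4278, 0.127, 0.2928]
tcp_rot: [[-0.938, 0.348, 0.004], [0.348, 0.938, -0.001], [-0.005, 0.0, -1.0]]
force: [0.5, 0.3, 0.4]
opening: 0.029
grasp_force: 0.0
shift [-0.864 -0.879  0.218] turn [-0.277  0.026 -0.053] rows 5.008516481793423 5.936792747066311
```

```bash
python3 -m pendant '[[-0.864,-0.879,0,-0.277,0.026,-0.053,1],[-0.864,-0.879,0,-0.277,0.026,-0.053,1],[-0.864,-0.879,0.0,-0.277,0.026,-0.053,1],[-0.864,-0.879,0.218,-0.277,0.026,-0.053,1],[-0.864,-0.879,0.218,-0.277,0.026,-0.053,1],[-0.864,-0.879,0.218,-0.277,0.026,-0.053,1],[-0.864,-0.879,0.218,-0.277,0.026,-0.053,1],[-0.864,-0.879,0.218,-0.277,0.026,-0.053,1]]'
python3 - <<'E'
from h import *
plan([.529,-.098,.13],down(80,50))
plan([.539,-.040,.13],down(80,50))
E
```

```text
time_s: 2.6
position: [0.527, -0.0948, 0.2462]
tcp_rot: [[-0.985, 0.115, 0.126], [0.171, 0.631, 0.757], [0.008, 0.768, -0.641]]
force: [0.3, 0.2, -0.1]
opening: 0.009
grasp_force: 0.0
shift [-0.017 -0.455  0.362] turn [ 0.001 -0.002 -0.001] rows 2.3249047275155976 0.05828726240830497
shift [-0.017 -0.266  0.587] turn [ 0.001 -0.002 -0.001] rows 2.5807053987171016 0.05828726240830497
```

```bash
python3 -m pendant '[[-0.017,-0.455,0.362,0,0,0,1],[-0.017,-0.455,0.362,0,0,0,1],[-0.017,-0.455,0.362,0,0,0,1],[-0.017,-0.28,0.57,0,0,0,1],[-0.017,-0.28,0.57,0,0,0,1]]'
python3 - <<'E'
from h import *
im,d=capture('side');cv2.imwrite('pics/b.png',cv2.resize(im[60:260,140:400,::-1],(780,600)))
L=np.array([.546,.001]);y=np.array([.173,.985]);P0=np.array([.539,-.040,.130])
for f in(.3,.6,.9,1.0):
    plan(P0+[*(y*.235*(1-np.cos(f))),.235*np.sin(f)],down(80,50))
E
```

```text
time_s: 3.1
position: [0.5367, -0.0367, 0.1339]
tcp_rot: [[-0.987, 0.109, 0.119], [0.161, 0.63, 0.759], [0.008, 0.769, -0.64]]
force: [-0.5, 0.8, -0.8]
opening: 0.003
grasp_force: 0.0
shift [-0.009  0.279 -0.176] turn [ 0.001 -0.004  0.001] rows 1.3204399519091505 0.09267014329114047
shift [-0.009  0.62  -0.262] turn [ 0.001 -0.004  0.001] rows 2.6909180149297462 0.09267014329114047
shift [-0.01   0.97  -0.243] turn [ 0.001 -0.004  0.001] rows 4.001363316137421 0.09267014329114047
shift [-0.011  1.084 -0.213] turn [ 0.001 -0.004  0.001] rows 4.4196424002058015 0.09267014329114047
```

View pics/b.png

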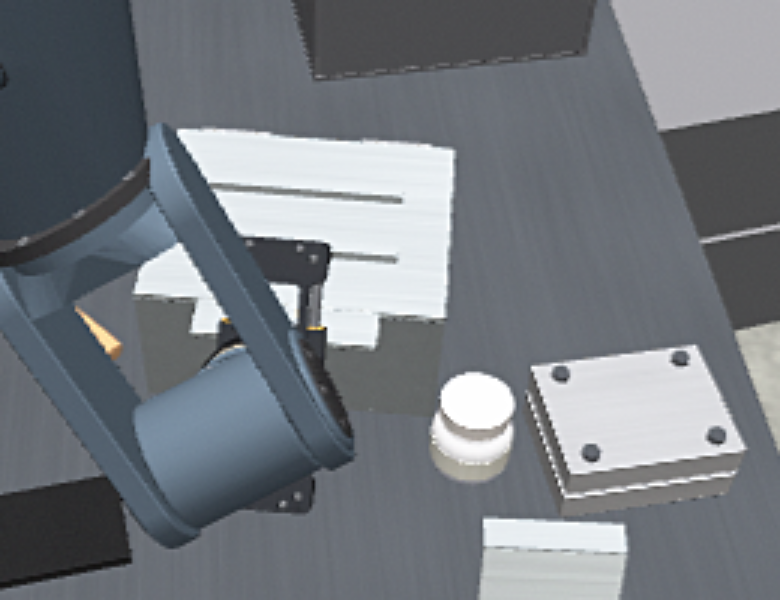

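The gripper is at the middle of the lip (px 300,320). Next I'll lift along the arc.

```bash
python3 -m pendant '[[-0.009,0.1,-0.07,0,0,0,1],[-0.009,0.19,-0.125,0,0,0,1],[-0.009,0.28,-0.176,0,0,0,1],[-0.009,0.4,-0.21,0,0,0,1],[-0.009,0.51,-0.235,0,0,0,1],[-0.009,0.62,-0.262,0,0,0,1]]'
python3 - <<'E'
from h import *
im,d=capture('side');cv2.imwrite('pics/c.png',cv2.resize(im[20:260,100:400,::-1],(750,600)))
P=cloud('side',d)
E
```

```text
time_s: 3.75
position: [0.5473, -0.0045, 0.2636]
tcp_rot: [[-0.986, 0.108, 0.128], [0.168, 0.637, 0.753], [0.0, 0.764, -0.646]]
force: [1.2, -0.4, -2.0]
opening: 0.003
grasp_force: 0.8
```

View pics/c.png

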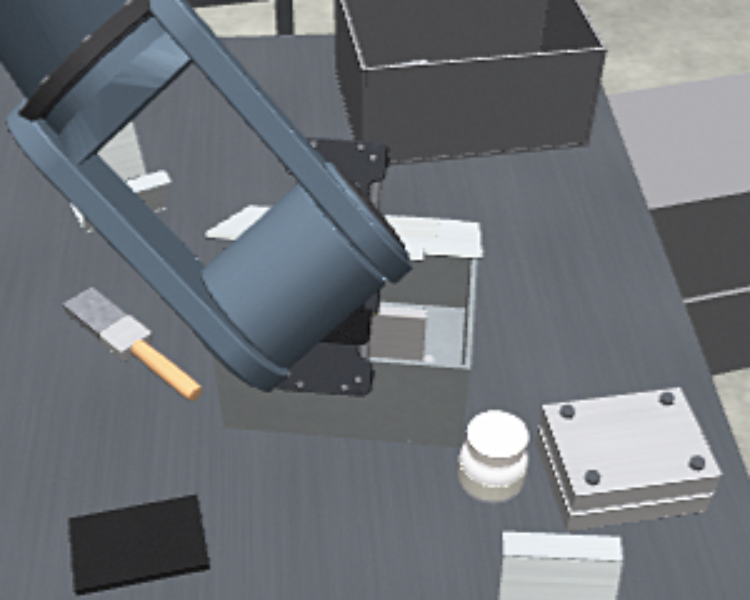

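The lid is up on the fingers, with the box interior showing and the plate at (400,330). I'll continue past balance.

```bash
python3 -m pendant '[[0,0.12,0.0,0,0,0,1],[0,0.24,0.01,0,0,0,1],[0,0.35,0.02,0,0,0,1],[0,0.47,0.05,0,0,0,1],[0,0.52,0.08,0,0,0,1],[0,0.52,0.08,0,0,0,1]]'
python3 - <<'E'
from h import *
plan([.52,-.15,.36],down(80,0))
E
```

```text
time_s: 4.4
position: [0.5599, 0.0751, 0.3316]
tcp_rot: [[-0.986, 0.107, 0.125], [0.165, 0.634, 0.755], [0.002, 0.766, -0.643]]
force: [-0.9, -0.4, -0.9]
opening: 0.004
grasp_force: 0.0
shift [ 0.012 -0.626 -0.966] turn [ 0.278 -0.002  0.002] rows 4.60654110384908 5.8178431137987845
```

```bash
python3 -m pendant '[[0,0,0,0,0,0,1],[0,-0.1,-0.25,0,0,0,1],[0,-0.3,-0.5,0,0,0,-1],[0.012,-0.5,-0.75,0.278,0,0,-1],[0.012,-0.626,-0.966,0.278,0,0,-1],[0.012,-0.626,-0.966,0.278,0,0,-1],[0.012,-0.626,-0.966,0.278,0,0,-1],[0.012,-0.626,-0.966,0.278,0,0,-1]]'
python3 - <<'E'
from h import *
plan([.40,-.312,.30],down(89))
E
```

```text
time_s: 5.2
position: [0.5196, -0.1543, 0.3586]
tcp_rot: [[-0.985, 0.171, 0.017], [0.172, 0.978, 0.115], [0.003, 0.117, -0.993]]
force: [-0.6, 0.5, -0.2]
opening: 0.467
grasp_force: 0.0
shift [ 0.453 -0.908  0.19 ] turn [ 0.037  0.002 -0.049] rows 4.128943803440202 1.2964244988679912
```

```bash
python3 -m pendant '[[0.11,-0.90,0.2,0.037,0.002,-0.049,-1],[0.11,-0.90,0.2,0.037,0.002,-0.049,-1],[0.11,-0.90,0.2,0.037,0.002,-0.049,-1],[0.11,-0.90,0.2,0.037,0.002,-0.049,-1],[0.11,-0.90,0.2,0.037,0.002,-0.049,-1]]'
python3 - <<'E'
from h import *
s=readout.read_state();im,d=capture('wrist')
M=np.eye(4);M[:3,:3]=s['tcp_rot'];M[:3,3]=s['position'];P=cloud('wrist',d,M@np.array(calibration('wrist')['mount']))
near=(d>0)&(np.hypot(P[...,0]-.4685,P[...,1]+.312)<.06)
for lo,hi in((.065,.08),(.085,.1),(.12,.136),(.136,.15)):
    q=P[near&(P[...,2]>lo)&(P[...,2]<hi)]
    if len(q)>3:
        r=cv2.minAreaRect(q[:,:2].astype(np.float32));print(lo,len(q),np.round(np.median(q,0),4),np.round(r[0],4),np.round(r[1],4),round(r[2],1))
c,dc=capture('top');P=cloud('top',dc);q=P[(P[...,2]>.25)&(P[...,1]>.15)&(P[...,1]<.4)&(abs(P[...,0]-.58)<.15)];print('lid',len(q),np.median(q,0),q[:,2].max())
np.savez('top2.npz',im=c,d=dc)
cv2.imwrite('pics/d.png',np.vstack([cv2.resize(im,(400,300)),cv2.resize(c,(400,300))])[:,:,::-1])
E
```

```text
time_s: 5.7
position: [0.4665, -0.3231, 0.2941]
tcp_rot: [[-1.0, 0.02, -0.004], [0.02, 1.0, 0.008], [0.004, 0.008, -1.0]]
force: [0.6, 0.5, 0.2]
opening: 0.927
grasp_force: 0.0
0.065 218 [ 0.451  -0.3123  0.0742] [ 0.4661 -0.3136] [0.0143 0.0694] 81.0
0.085 993 [ 0.4655 -0.3121  0.0902] [ 0.4667 -0.312 ] [0.0367 0.034 ] 88.5
0.12 588 [ 0.4653 -0.2908  0.1284] [ 0.4666 -0.3119] [0.0601 0.0282] 89.0
0.136 771 [ 0.4658 -0.2864  0.1427] [ 0.4667 -0.3123] [0.0671 0.0285] 89.0
lid 5271 [0.59047196 0.26770103 0.29877571] 0.3490913466724893
```

View pics/d.png

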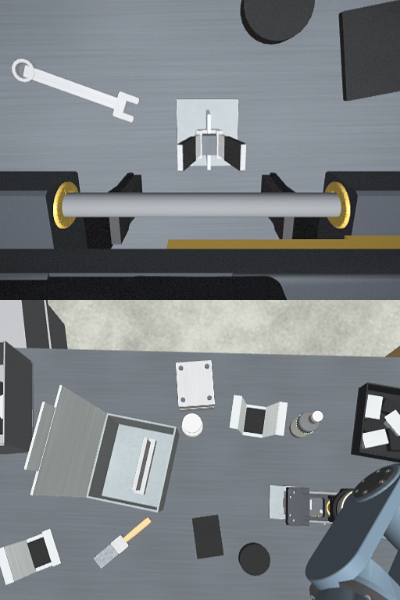

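The lid is fully open. The plate shows at top-view px (185,212) in the original image, slightly to the -y side. The clip measurements agree, so I'll descend on it.

Run:
```python
from h import *
plan([.4667,-.3122,.178],down(89))
z=np.load('top2.npz');P=cloud('top',z['d'])
b=np.array([.5685,.1345]);yb=np.array([.173,.985]);xb=np.array([.985,-.173])
Q=P[...,:2]-b;X=Q@xb;Y=Q@yb
m=(z['d']>0)&(abs(X)<.105)&(abs(Y)<.085)&(P[...,2]>.05)&(P[...,2]<.13)
r=cv2.minAreaRect(P[m][:,:2].astype(np.float32));print(r,m.sum(),np.percentile(P[m][:,2],[5,50,95]),X[m].min(),X[m].max(),np.median(Y[m]))
m=(z['d']>0)&(abs(X)<.14)&(abs(Y)<.13)&(abs(P[...,2]-.115)<.006)
print('walls',X[m].min(),X[m].max(),Y[m].min(),Y[m].max())
```

```text
shift [0.005 0.032 0.589] turn [ 0.003 -0.001  0.   ] rows 2.359101797016242 0.06354415615065102
((0.5668632388114929, 0.11384199559688568), (0.012428189627826214, 0.149710014462471), 80.08531951904297) 569 [0.05585911 0.10415745 0.10777765] -0.07289479718028041 0.07682011923567135 -0.021993935865948736
walls -0.11822442101337044 0.12247076545762073 -0.1006140384426952 0.10271419421918201
```

```bash
python3 -m pendant '[[0.005,0.056,0.1,0,0,0,-1],[0.005,0.056,0.3,0,0,0,-1],[0.005,0.056,0.45,0,0,0,-1],[0.005,0.056,0.55,0,0,0,-1],[0.005,0.056,0.58,0,0,0,-1],[0.005,0.056,0.58,0,0,0,-1]]'
python3 - <<'E'
from h import *
plan([.4667,-.3122,.178],down(89))
E
```

```text
time_s: 6.4
position: [0.4682, -0.3059, 0.1807]
tcp_rot: [[-1.0, 0.013, -0.001], [0.013, 1.0, 0.008], [0.001, 0.008, -1.0]]
force: [-0.7, -0.1, -0.5]
opening: 0.996
grasp_force: 0.0
shift [ 0.007 -0.032  0.013] turn [ 0.003 -0.     0.001] rows 0.14032272447153285 0.060977038640629554
```

I typed the y shift too large. It's 6 mm off and still clear, so I'll correct it and then squeeze.

```bash
python3 -m pendant '[[0.007,-0.032,0.013,0,0,0,-1],[0.007,-0.032,0.013,0,0,0,-1],[0.007,-0.032,0.013,0,0,0,1],[0.007,-0.032,0.013,0,0,0,1],[0.007,-0.032,0.013,0,0,0,1],[0.007,-0.032,0.013,0,0,0,1],[0.007,-0.032,0.013,0,0,0,1],[0.007,-0.032,0.013,0,0,0,1]]'
python3 -m pendant '[[0,0,0,0,0,0,1],[0,0,0,0,0,0,1],[0,0,0,0,0,0,1],[0,0,0,0,0,0,1],[0,0,0,0,0,0,1]]'
```

```text
time_s: 7.2
position: [0.4674, -0.3137, 0.1807]
tcp_rot: [[-1.0, 0.014, 0.003], [0.014, 1.0, 0.005], [-0.003, 0.005, -1.0]]
force: [-1.4, 0.9, 15.9]
opening: 0.541
grasp_force: 9.8
time_s: 7.7
position: [0.4676, -0.3137, 0.1815]
tcp_rot: [[-1.0, 0.014, 0.003], [0.014, 1.0, 0.004], [-0.003, 0.004, -1.0]]
force: [-2.4, 2.2, 16.4]
opening: 0.297
grasp_force: 30.3
```

```bash
python3 -m pendant '[[0,0,-0.05,0,0,0,1],[0,0,-0.15,0,0,0,1],[0,0,-0.3,0,0,0,1],[0,0,-0.5,0,0,0,1],[0,0,-0.7,0,0,0,1],[0,0,-0.7,0,0,0,1],[0,0,-0.7,0,0,0,1]]'
python3 - <<'E'
from h import *
s=readout.read_state();im,d=capture('side');cv2.imwrite('pics/e.png',cv2.resize(im[170:370,130:330,::-1],(600,600)))
P=cloud('side',d);p=np.array(s['position'])
m=(d>0)&(np.hypot(*(np.moveaxis(P[...,:2]-p[:2],-1,0)))<.05)&(P[...,2]>.09)&(P[...,2]<p[2]-.02)
q=P[m];print(len(q));
for h in np.arange(.09,p[2]-.02,.01):
    a=q[abs(q[:,2]-h)<.005]
    if len(a): print(round(h,3),len(a),a.min(0)[:2].round(4),a.max(0)[:2].round(4))
E
```

```text
time_s: 8.4
position: [0.4665, -0.314, 0.319]
tcp_rot: [[-1.0, 0.014, 0.001], [0.014, 1.0, 0.006], [-0.001, 0.006, -1.0]]
force: [-0.6, 0.4, -2.0]
opening: 0.295
grasp_force: 29.9
9
0.18 1 [ 0.4572 -0.3352] [ 0.4572 -0.3352]
0.19 8 [ 0.4544 -0.3377] [ 0.4672 -0.3364]
```

View pics/e.png

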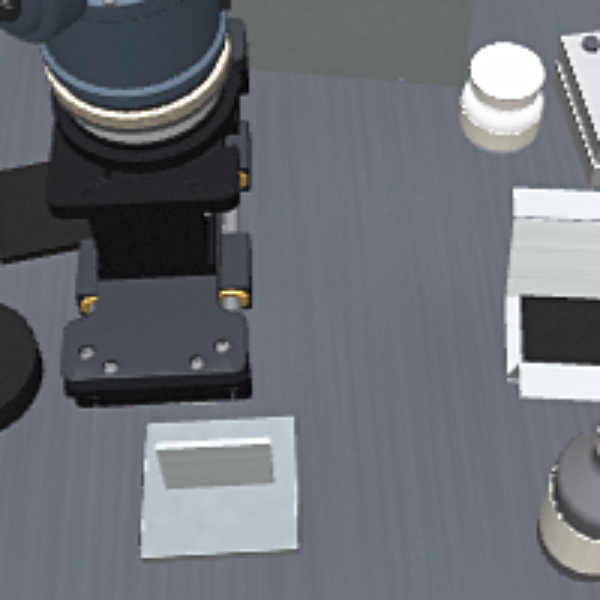

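The stand is empty (px 215,470) and the clip is held (opening 0.295, 30 N). Moving to the box.

```bash
python3 -m pendant '[[-0.25,0.95,0,0,0,0,1],[-0.25,0.95,0,0,0,0,1],[-0.25,0.95,0,0,0,0,1],[-0.25,0.95,0,0,0,0,1],[-0.25,0.95,0,0,0,0,1]]'
python3 - <<'E'
from h import *
plan([.567,.04,.319],down(80.1))
E
```

```text
time_s: 8.95
position: [0.5184, -0.1187, 0.3173]
tcp_rot: [[-1.0, 0.008, -0.005], [0.008, 1.0, 0.012], [0.005, 0.012, -1.0]]
force: [-0.1, 0.0, -1.6]
opening: 0.298
grasp_force: 29.9
shift [-0.237  0.796  0.   ] turn [ 0.004 -0.002  0.052] rows 3.320505456256313 1.1029707192637468
```

```bash
python3 -m pendant '[[-0.237,0.796,0,0.004,-0.002,0.052,1],[-0.237,0.796,0,0.004,-0.002,0.052,1],[-0.237,0.796,0,0.004,-0.002,0.052,1],[-0.237,0.796,0,0.004,-0.002,0.052,1],[-0.237,0.796,0,0.004,-0.002,0.052,1]]'
python3 - <<'E'
from h import *
s=readout.read_state();im,d=capture('wrist');cv2.imwrite('pics/f.png',im[:,:,::-1])
M=np.eye(4);M[:3,:3]=s['tcp_rot'];M[:3,3]=s['position'];P=cloud('wrist',d,M@np.array(calibration('wrist')['mount']))
b=np.array([.5685,.1345]);yb=np.array([.173,.985]);xb=np.array([.985,-.173])
Q=P[...,:2]-b;X=Q@xb;Y=Q@yb
m=(d>0)&(abs(X)<.105)&(abs(Y)<.085)&(P[...,2]>.05)&(P[...,2]<.13)
z=np.percentile(P[m][:,2],[50,90,98]);print(m.sum(),z)
m&=P[...,2]>z[1]-.008
r=cv2.minAreaRect(P[m][:,:2].astype(np.float32));print(r,X[m].min(),X[m].max(),np.median(Y[m]))
plan([.567,.113,.25],down(80.1))
E
```

```text
time_s: 9.45
position: [0.5685, 0.0364, 0.3185]
tcp_rot: [[-0.985, 0.173, 0.001], [0.173, 0.985, -0.005], [-0.002, -0.005, -1.0]]
force: [-0.5, 0.5, -2.7]
opening: 0.294
grasp_force: 29.9
2714 [0.10346661 0.10576035 0.10654971]
((0.5547739267349243, 0.1169055849313736), (0.012489530257880688, 0.12952274084091187), 80.01590728759766) -0.07524076102020938 0.05428776446644453 -0.020807197659082604
shift [0.074 0.387 0.341] turn [-0.002  0.001 -0.001] rows 2.08374919977231 0.04459373232653067
```

View pics/f.png

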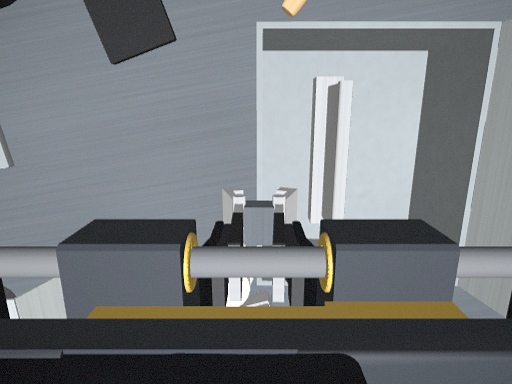

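The clip hangs upright with jaws open (px 260,190), and the rim is at (332,150). It measures in the same place in both cameras, with its top at about 0.1065. Approaching over it.

```bash
python3 -m pendant '[[0.074,0.387,0,0,0,0,1],[0.074,0.387,0.1,0,0,0,1],[0.074,0.387,0.341,0,0,0,1],[0.074,0.387,0.341,0,0,0,1],[0.074,0.387,0.341,0,0,0,1]]'
python3 - <<'E'
from h import *
for z in(.25,.225): plan([.567,.1133,z],down(80.1))
for n in("wrist","side"):
    im,d=capture(n);np.save(n+'.npy',im)
a,b=np.load('wrist.npy'),np.load('side.npy')
cv2.imwrite('pics/g.png',np.vstack([cv2.resize(a[120:300,140:380],(400,300)),cv2.resize(b[60:240,140:380],(400,300))])[:,:,::-1])
E
```

```text
time_s: 10.0
position: [0.5676, 0.1104, 0.2509]
tcp_rot: [[-0.984, 0.178, 0.001], [0.178, 0.984, -0.007], [-0.002, -0.007, -1.0]]
force: [1.0, 0.1, -0.8]
opening: 0.292
grasp_force: 29.9
shift [0.006 0.014 0.005] turn [-0.002  0.001 -0.002] rows 0.06143837837344856 0.06354346227361161
shift [0.006 0.014 0.13 ] turn [-0.002  0.001 -0.002] rows 0.5221758394722628 0.06354346227361161
```

View pics/g.png

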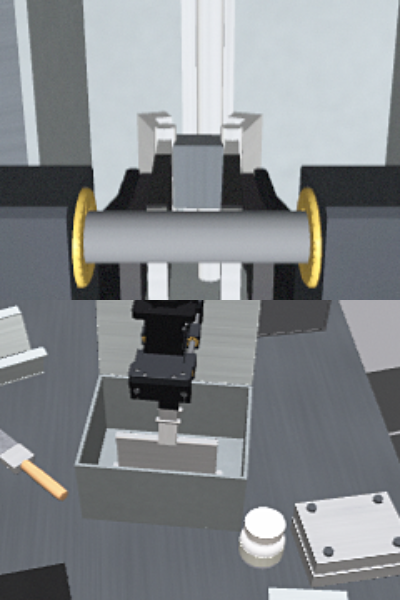

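The rim shows slightly to the right of the clip centre. I'll make the correction, then measure the offset in the tool frame.

```bash
python3 -m pendant '[[0.006,0.015,0.005,0,0,-0.001,1],[0.006,0.015,0.005,0,0,-0.001,1]]'
python3 - <<'E'
from h import *
s=readout.read_state();im,d=capture('wrist');R=np.array(s['tcp_rot'])
T=np.array(calibration('wrist')['mount']);C=cloud('wrist',d,T);W=C@R.T+s['position'];print(s['position'],calibration('wrist')['mtx'][0])
m=(d>0)&(W[...,2]>.1)&(W[...,2]<.109)&(abs(C[...,1])<.03)&(C[...,0]<-.02)&(C[...,0]>-.09)
q=C[m];print('rim tool y',len(q),q[:,1].min(),q[:,1].max(),'x',q[:,0].min(),q[:,0].max(),np.median(q[:,2]),'slope',np.polyfit(q[:,0],q[:,1],1))
m=(d>0)&(C[...,2]<.1)&(C[...,2]>.02)&(abs(C[...,1])<.025)&(abs(C[...,0])<.03)
for h in np.arange(.02,.105,.01):
    a=C[m&(abs(C[...,2]-h)<.005)]
    if len(a)>5: print(round(h,3),len(a),np.round([a[:,0].min(),a[:,0].max(),a[:,1].min(),a[:,1].max()],4))
E
```

```text
time_s: 10.3
position: [0.5684, 0.1149, 0.2528]
tcp_rot: [[-0.985, 0.174, 0.008], [0.174, 0.985, -0.006], [-0.009, -0.005, -1.0]]
force: [-0.6, -0.3, -1.5]
opening: 0.296
grasp_force: 29.9
[0.56838933 0.11487863 0.25277152] [329.4712925    0.         257.59166307]
rim tool y 131 -0.004928396325458526 0.0065566914099322495 x -0.07081658106021887 -0.03462637953859615 0.14883783960565355 slope [-0.00249029  0.00069397]
0.02 808 [-0.0075  0.0068 -0.0181  0.0175]
0.03 203 [-0.0128  0.004  -0.0133  0.0127]
0.04 1033 [-0.0142  0.0145 -0.0239  0.0233]
0.05 561 [-0.009   0.0149 -0.0226  0.022 ]
0.06 433 [-0.0133  0.0148 -0.0221  0.0215]
0.07 275 [ 0.0025  0.0149 -0.0219  0.0214]
0.08 79 [ 0.0131  0.0149 -0.0139  0.014 ]
0.09 1284 [-0.0118  0.018  -0.0141  0.0141]
0.1 359 [-0.0141  0.0184 -0.0157  0.0163]
```

```bash
python3 -m pendant '[[0,0.004,0.04,0,0,0,1],[0,0.004,0.08,0,0,0,1],[0,0.004,0.11,0,0,0,1],[0,0.004,0.14,0,0,0,1],[0,0.004,0.14,0,0,0,1]]'
python3 -m pendant '[[0,0,0.01,0,0,0,1],[0,0,0.02,0,0,0,1],[0,0,0.02,0,0,0,1]]'
```

```text
time_s: 10.85
position: [0.5674, 0.1157, 0.2217]
tcp_rot: [[-0.985, 0.174, 0.002], [0.174, 0.985, -0.006], [-0.004, -0.006, -1.0]]
force: [-0.1, -0.6, -2.4]
opening: 0.296
grasp_force: 29.9
time_s: 11.15
position: [0.5681, 0.1157, 0.219]
tcp_rot: [[-0.985, 0.174, 0.005], [0.174, 0.985, -0.006], [-0.006, -0.005, -1.0]]
force: [-0.8, 0.2, -2.2]
opening: 0.298
grasp_force: 29.9
```

```bash
for i in 1 2; do python3 -m pendant '[[0,0,0.01,0,0,0,1],[0,0,0.01,0,0,0,1],[0,0,0.01,0,0,0,1]]' | egrep 'pos|force'; done
```

```text
position: [0.5681, 0.1157, 0.2172]
force: [-0.2, -0.3, -2.0]
grasp_force: 29.9
position: [0.5681, 0.1157, 0.2151]
force: [-1.1, -0.3, -1.7]
grasp_force: 29.9
```

```bash
python3 -m pendant '[[0,0,0.008,0,0,0,1],[0,0,0.008,0,0,0,1],[0,0,0.008,0,0,0,1]]' | egrep 'pos|force'
python3 -m pendant '[[0,0,0.008,0,0,0,1],[0,0,0.008,0,0,0,1],[0,0,0.008,0,0,0,1]]' | egrep 'pos|force'
```

```text
position: [0.5681, 0.1157, 0.2135]
force: [0.3, 0.3, -1.4]
grasp_force: 29.9
position: [0.5683, 0.1157, 0.2125]
force: [-1.4, -0.1, 2.9]
grasp_force: 29.9
```

```bash
python3 -m pendant '[[0,0,0.004,0,0,0,1],[0,0,0.004,0,0,0,1],[0,0,0.004,0,0,0,1]]' | egrep 'pos|force'
```

```text
position: [0.5683, 0.1157, 0.212]
force: [-2.4, 0.2, 5.8]
grasp_force: 30.0
```

Contact is at about 8 N and at the expected height. Releasing.

```bash
python3 -m pendant '[[0,0,0,0,0,0,-1],[0,0,0,0,0,0,-1],[0,0,0,0,0,0,-1],[0,0,0,0,0,0,-1],[0,0,0,0,0,0,-1],[0,0,0,0,0,0,-1],[0,0,0,0,0,0,-1],[0,0,0,0,0,0,-1]]'
python3 -m pendant '[[0,0,0,0,0,0,-1],[0,0,0,0,0,0,-1],[0,0,0,0,0,0,-1]]'
```

```text
time_s: 13.45
position: [0.5682, 0.1156, 0.211]
tcp_rot: [[-0.985, 0.174, 0.005], [0.174, 0.985, -0.006], [-0.006, -0.005, -1.0]]
force: [0.1, -0.1, -1.0]
opening: 0.938
grasp_force: 0.0
time_s: 13.75
position: [0.5682, 0.1157, 0.2112]
tcp_rot: [[-0.985, 0.174, 0.006], [0.174, 0.985, -0.006], [-0.007, -0.005, -1.0]]
force: [-0.5, -0.2, -0.7]
opening: 0.995
grasp_force: 0.0
```

```bash
python3 -m pendant '[[0,0,-0.05,0,0,0,-1],[0,0,-0.15,0,0,0,-1],[0,0,-0.3,0,0,0,-1],[0,0,-0.5,0,0,0,-1],[0,0,-0.6,0,0,0,-1],[0,0,-0.6,0,0,0,-1]]'
python3 -m pendant '[[0,-0.5,0,0,0,0,-1],[0,-0.9,0,0,0,0,-1],[0,-0.9,0,0,0,0,-1],[0,-0.9,0,0,0,0,-1],[0,-0.9,0,0,0,0,-1]]'
python3 - <<'E'
from h import *
s=readout.read_state();im,d=capture('side');t,dt=capture('top')
b=np.array([.5685,.1345]);yb=np.array([.173,.985]);xb=np.array([.985,-.173])
for n,D in(('side',d),('top',dt)):
    P=cloud(n,D);Q=P[...,:2]-b;X=Q@xb;Y=Q@yb
    ok=(D>0)&(abs(X)<.05)&(abs(Y+.0215)<.05)
    for h in(.12,.13,.14,.15,.16,.17,.178,.19):
        m=ok&(abs(P[...,2]-h)<.005)
        if m.sum()>3: print(n,h,m.sum(),np.round([X[m].min(),X[m].max(),Y[m].min(),Y[m].max()],4))
    m=ok&(P[...,2]<.2);print('top z',P[m][:,2].max())
a=cv2.resize(im[60:240,140:380],(400,300));c=cv2.resize(t[100:310,60:340],(400,300))
cv2.imwrite('pics/h.png',np.vstack([a,c])[:,:,::-1])
E
```

```text
time_s: 14.35
position: [0.5693, 0.1166, 0.3358]
tcp_rot: [[-0.985, 0.173, 0.015], [0.173, 0.985, -0.006], [-0.015, -0.004, -1.0]]
force: [-0.4, 0.6, -0.1]
opening: 1.004
grasp_force: 0.0
time_s: 14.85
position: [0.5353, -0.0643, 0.3313]
tcp_rot: [[-0.984, 0.179, 0.004], [0.179, 0.984, -0.007], [-0.005, -0.006, -1.0]]
force: [0.6, 0.9, -0.2]
opening: 1.003
grasp_force: 0.0
side 0.12 10 [ 0.0145  0.0176 -0.0346 -0.0037]
side 0.14 15 [-0.0032  0.0162 -0.0035  0.004 ]
side 0.15 15 [-0.0033  0.0163 -0.0005  0.0047]
side 0.16 16 [-0.0011  0.016   0.0018  0.0092]
side 0.17 11 [ 0.0007  0.0164 -0.0506  0.015 ]
side 0.178 11 [ 0.0003  0.0169 -0.0515  0.015 ]
top z 0.17678962881700822
top 0.12 148 [-0.0131  0.0197 -0.0316 -0.0048]
top 0.13 43 [-0.009   0.0164 -0.035  -0.004 ]
top 0.14 41 [-0.0088  0.0175 -0.0384 -0.0007]
top 0.15 40 [-0.0098  0.0181 -0.0407  0.0026]
top 0.16 45 [-0.0096  0.0179 -0.0441  0.0054]
top 0.17 51 [-0.0094  0.0186 -0.0486  0.013 ]
top 0.178 50 [-0.0089  0.0186 -0.0494  0.0134]
top z 0.17851291944151249
```

View pics/h.png

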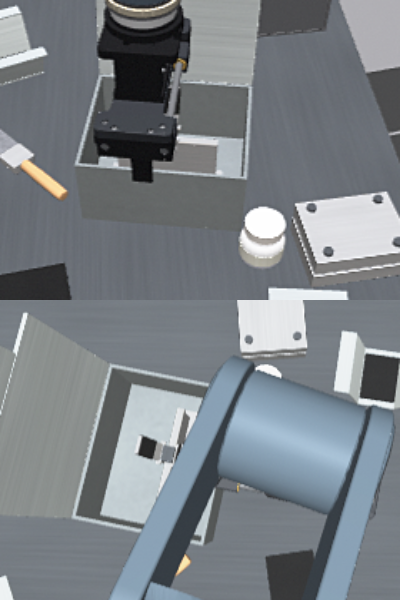

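```bash
python3 -m pendant '[[0.5,-0.9,-0.2,0,0,0,-1],[0.5,-0.9,-0.2,0,0,0,-1],[0.5,-0.9,-0.2,0,0,0,-1],[0.5,-0.9,-0.2,0,0,0,-1],[0.5,-0.9,-0.2,0,0,0,-1]]'
python3 - <<'E'
from h import *
im,d=capture('side');t,dt=capture('top')
def meas(n,D,b,xb,yb,z0,tag):
    P=cloud(n,D);Q=P[...,:2]-b;X=Q@xb;Y=Q@yb;Z=P[...,2]-z0
    ok=(D>0)&(abs(X)<.02)&(abs(Y)<.045)
    for h in(-.02,-.01,.005,.018,.03,.04,.05,.06,.067):
        m=ok&(abs(Z-h)<.004)
        if m.sum()>3: print(tag,n,h,m.sum(),np.round([Y[m].min(),Y[m].max()],4),round(np.ptp(Y[m]),4))
yb=np.array([.173,.985]);xb=np.array([.985,-.173]);b=np.array([.5685,.1345])-.0215*yb
ys=np.array([.017,1]);xs=np.array([1,-.017])
for n,D in(('side',d),('top',dt)):
    meas(n,np.load(n+'.npz')['d'],np.array([.4675,-.3122]),xs,ys,.075,'old')
    meas(n,D,b,xb,yb,.1065,'new')
a=cv2.resize(im[80:200,170:330],(780,300)[:1]+(300,));a=cv2.resize(im[90:190,190:300],(440,400),interpolation=cv2.INTER_CUBIC);c=cv2.resize(t[170:260,120:220],(350,400),interpolation=cv2.INTER_CUBIC)
cv2.imwrite('pics/i.png',np.hstack([a,c])[:,:,::-1])
E
```

```text
time_s: 15.45
position: [0.4048, -0.2224, 0.3732]
tcp_rot: [[-0.984, 0.176, 0.006], [0.176, 0.984, -0.008], [-0.007, -0.007, -1.0]]
force: [-0.2, -0.4, 0.1]
opening: 1.002
grasp_force: 0.0
old side -0.02 37 [-0.0147  0.0146] 0.0293
old side -0.01 28 [-0.0143  0.0108] 0.025
old side 0.005 31 [-0.0154  0.0104] 0.0258
old side 0.018 129 [-0.0178  0.0161] 0.0339
old side 0.03 59 [-0.0218  0.0233] 0.045
old side 0.04 58 [-0.0245  0.0237] 0.0481
old side 0.05 61 [-0.0277  0.0262] 0.0539
old side 0.06 69 [-0.031   0.0307] 0.0617
old side 0.067 135 [-0.0326  0.0354] 0.0679
new side -0.02 30 [-0.0131  0.002 ] 0.0152
new side -0.01 36 [-0.0127 -0.0004] 0.0123
new side 0.005 29 [-0.0136  0.0132] 0.0268
new side 0.018 26 [-0.0176  0.0195] 0.0371
new side 0.03 45 [-0.0203  0.0269] 0.0473
new side 0.04 62 [-0.0236  0.0269] 0.0505
new side 0.05 61 [-0.0275  0.0295] 0.0571
new side 0.06 64 [-0.0295  0.0333] 0.0629
new side 0.067 81 [-0.0308  0.0381] 0.0689
old top -0.02 16 [0.0008 0.0138] 0.013
old top -0.01 15 [0.0002 0.0139] 0.0137
old top 0.005 8 [-0.0013  0.014 ] 0.0154
old top 0.018 119 [-0.0154  0.0077] 0.0231
old top 0.03 34 [-0.0198 -0.015 ] 0.0048
old top 0.04 34 [-0.0238 -0.0181] 0.0057
old top 0.05 32 [-0.0254 -0.0207] 0.0047
old top 0.06 34 [-0.028  -0.0241] 0.004
old top 0.067 93 [-0.0347  0.0317] 0.0664
new top -0.01 5 [-0.0046  0.0127] 0.0174
new top 0.005 6 [-0.0099  0.0173] 0.0271
new top 0.018 134 [-0.0128  0.0169] 0.0296
new top 0.03 29 [-0.0161  0.0196] 0.0357
new top 0.04 36 [-0.0199  0.0228] 0.0426
new top 0.05 40 [-0.0234  0.026 ] 0.0495
new top 0.06 38 [-0.0247  0.0294] 0.0542
new top 0.067 94 [-0.0321  0.0351] 0.0673
```

View pics/i.png

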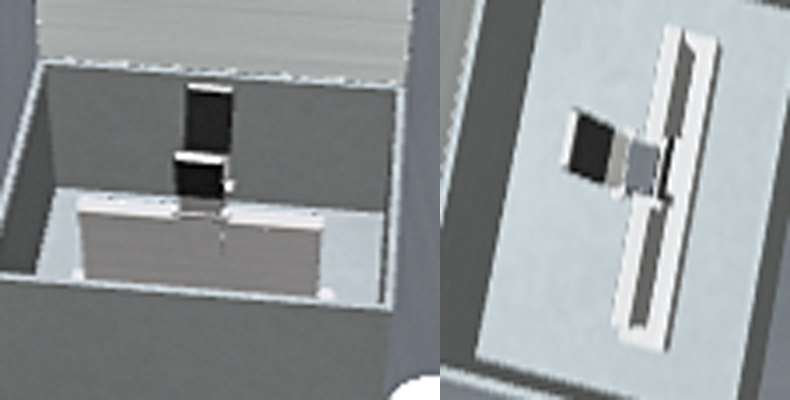

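The clip stands upright astride the rim near its middle (side crop px 205,150). Its handle spread of 67–69 mm matches the grip on the thin plate. The lid is open and the robot is clear.

```bash
python3 -c "
from rig import bot;print(bot.hand_in())"
```

```text
the job is handed in; nothing more can be done
None
```

I handed the job in at about 15.5 s: the lid is open, the clip is closed beneath the rim about 3–5 mm from the middle of the plate, and the arm stayed clear of the bracket; no verdict came back.

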